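# Gauge the right kiln prop

## Task

Find the kiln prop on the brown slab whose length suits the gauge's green band, and leave it gauged: lying flat on the gauge bed between the dark heel stop and the orange sprung jaw, its end pressing the jaw back inside the tunnel so that the red pointer stands within the green band. Do not force the gauge or shift the green band, leave the other props on the slab, and leave the jar, tumbler and brush alone.

Things in the scene. Friction and masses are not known exactly. Their poses are not given: they have to be found in the camera images.
- gauge: Fixed sprung length gauge: aluminium bed plate, top at z = 20 mm, x = -38 to 192, y = -45 to 90. Origin: table level, on the centre line, at the face of the heel stop; x runs along the bed from the stop towards the sprung jaw, z up. A gauged prop lies on the bed along x, heel end against the stop, other end in the tunnel against the jaw.
- stop_top (a point): Top edge of the dark steel heel stop's face, centre: gauge x = 0, 26 mm above the bed. The stop is 14 mm wide (y) and reaches back to x = -18.
- mouth (a point): Middle of the tunnel's open mouth, on the bed: gauge x = 80 mm, z = 20. The fixed blue tunnel with a clear roof reaches to x = 169; inside 40 mm wide (y = -20 to 20), outside 48; roof underside 50 mm, roof top 54 mm above the bed. The jaw slides inside it.
- slide (a joint): Sprung jaw (orange, 34 wide, face up to 45 mm above the bed), m. 0 = at rest, jaw face at gauge x = 82 mm; grows as it is pushed back along gauge +x, to at most 0.056; the spring pushes towards the stop with about 4 N at 0, 10 N at 0.05.
- pointer (a point): Tip of the red pointer carried by the jaw, beside the tunnel (gauge y = 60 mm, 10 mm above the bed), in line with the jaw face: its gauge x is the length of the gauged prop.
- band (a joint): Green band, a stiff marker on the white scale beside the tunnel (gauge y = 65 to 81), 16 mm long along gauge x. Its centre is at gauge x = 84 mm + this value (m): the middle of the accepted prop lengths, 8 mm either way.
- band_mark (a point): Centre of the top of the green band, 4 mm above the bed; axes as the gauge's.
- slab: Fixed dark brown kiln shelf slab, 210 (x) x 300 (y) x 18 mm thick; origin: centre of its underside. The four props lie on it, singly, two by two, their lengths roughly along its y axis.
- glaze_jar: Bystander: pink glaze jar, white cap, radius 30, 85 mm tall, origin: centre of its foot.
- tumbler: Bystander: unglazed off-white tumbler, rim radius 34, 100 mm tall, origin: centre of its foot.
- brush: Bystander: brush 200 mm long lying on the table, origin: under its middle, x along it.
- prop_88: Cream kiln prop, a square bar 88 mm long and 26 x 26 mm, one of four alike but for length (88, 100, 112, 124), about 114 g; origin: its centre; x along its length.
- prop_100: Cream kiln prop, a square bar 100 mm long and 26 x 26 mm, one of four alike but for length (88, 100, 112, 124), about 130 g; origin: its centre; x along its length.
- prop_112: Cream kiln prop, a square bar 112 mm long and 26 x 26 mm, one of four alike but for length (88, 100, 112, 124), about 146 g; origin: its centre; x along its length.
- prop_124: Cream kiln prop, a square bar 124 mm long and 26 x 26 mm, one of four alike but for length (88, 100, 112, 124), about 161 g; origin: its centre; x along its length.
There are look-alikes about, which are no part of the job. Leave any pink or yellow look-alike of the prop_112 alone.

How it is judged:
By the outcome, as a careful person would: the job done as asked, in the order asked, and still so for the second after the job is handed in, with the robot touching nothing.
It also fails if it takes over 38 s, if anything falls off the work surface, if the arm or the gripper's body presses on something with over 40 N, if the wrist force passes 120 N, or if a joint passes its speed limit or range.

## Robot

A 7-joint arm with a two-finger parallel gripper is mounted at the origin on the work surface. World frame = base frame: x ahead of the robot, y to its left, z up, the work surface at z = 0. Lengths are in m, angles in rad, forces in N, time in s.
With the tool pointing down it reaches from about 0.35 to 0.9 m from the base axis. Payload 8.1 kg.
Tool frame: the origin (TCP) lies at the very end of the fingers, on their centre line; the grasp point (between the pads) lies 19 mm behind it (r.hold_point_z is the distance from the TCP to the grasp point, in m); z points along the fingers, y is the line along which they close (so a half turn about z gives the same grasp; the last joint's range is limited). The gripper opens to 85 mm and grips with 20 to 120 N. Pads are 22 mm wide; open, the fingers measure 114 mm over their backs; the gripper's body (76 mm by 85 mm) begins 54 mm behind the grasp point. The pads swing forward as they close: fully open they stand 13 mm farther back than shut.
Start: joints at [-1.431, 0.434, 0.025, 1.573, -0.012, 1.134, -0.075], TCP at [0.15, 0.607, 0.231] pointing down, gripper open.
Joint ranges: [-2.62, 2.62], [-0.44, 2.09], [-1.27, 1.32], [0.08, 2.57], [-1.32, 4.46], [0.12, 2], [-2.74, 2.74]. Speed limits (rad/s): [2.22, 2.22, 3.01, 3.01, 3.14, 3.14, 3.14].

## Interface

Orientations are given as a unit quaternion [w, x, y, z].
In Python, from cell import r, optics gives the robot as it stands. The module is installed in compiled form; this text tells all that it offers.
- The arm moves only by the tool carry_out, never from a script. Its argument "steps" is a list that holds one entry, the list of rows, each a list of 7 numbers: the finger opening in m, from 0 to 0.0854, then the shift along the tool's x, y, z in m, then the turn, a rotation vector about the tool's x, y, z in degrees. In form: [[[gripper, dx, dy, dz, ax, ay, az], ...]]. A call has 1 to 20 rows; each row shifts and turns the commanded pose from where the row before left it, along the tool's axes as they then stand; what a row does not reach is not made up. A row lasts 1/10 s, in which the tool goes at most 50 mm and 8.59 degrees, less where a joint would pass 70% of its speed; a pose out of reach is approached as far as the arm can. A call is refused whole if a number of a shift passes 0.05 or a number of a turn 8.59, either way. A call with a gripper value outside its range is refused whole. The fingers move at their own pace and stop on an object; the grip force is fixed at half the most. Time passes only in rows, so rows that do not move let the fingers close. It gives the time, the measured TCP pose, the force, the opening and the grip force at its end, in the units of the state.
- r.get_state(): the state, without advancing time (a new reading comes with each control period).
- optics.read_camera(name): name is "scene" or "top" or "wrist"; returns (picture, depth): 420x560x3 uint8, red, green, blue; 420x560 float32, m along the optical axis (not along the pixel's ray), 0 where there is no reading.
- optics.camera_model(name): a dict with "fx", "fy", "cx", "cy" (pixels), "extrinsics" (4x4, takes a point from camera to world coordinates); the wrist camera has in their place "T_tool_cam" (4x4, takes a point from camera to tool coordinates, whose origin is the TCP and whose axes are the flange's). Camera axes: x right, y down, z forward; pixel columns grow to the right and rows downward; lengths in m; the calibration is good to about 2 mm. A picture is of the moment at which its call begins: read the wrist's pose just before it. camera_model takes no time and is no camera call.
- r.hand_in(): hands the job in; it is judged then, once.
The state is a dict: "time": time; "joint_positions": joint angles; "qd": joint speeds; "effort": joint torques, N m; "tool_pos": TCP position; "tcp_rot": TCP orientation; "ft_force": force on the tool from outside, world axes, zero at the start; "wrist_torque": the same for the moment, N m; "grip_width": finger opening in m; "gripper_force": force on a finger pad.
Only numpy, scipy, OpenCV 4.12 (cv2) and the standard library are available. Lean on these libraries where they do the work, as an engineer would, in place of code of your own. Each camera call takes 0.05 s, during which the arm holds its last target. There are 200 camera calls.

## Working session

There is one attempt and no reset: what is moved stays moved. The work goes in short steps, Python scripts to look and compute and a tool call to move; the robot and the scene stay as the last step left them, time stands still between calls to the robot, and variables do not carry over. Pictures are saved under pics/ and viewed, at most 10 in all, crops included, and the job is handed in when it is done.

Besides the shell and the picture viewer there is one more tool, called after "Emit:" by a JSON object that holds its "api" and its "payload". carry_out: Moves the arm, as the interface text tells. Its arguments: {"type":"object","properties":{"steps":{"type":"array","items":{"type":"array","items":{"type":"array","items":{"type":"number"}}}}},"required":["steps"]}

```bash
mkdir -p pics; cat > h.py <<'E'
import numpy as np, cv2
from cell import r, optics
def grab(n):
    s=r.get_state(); p,d=optics.read_camera(n); m=optics.camera_model(n)
    if n=="wrist":
        T=np.eye(4); w,x,y,z=s["tcp_rot"]
        from scipy.spatial.transform import Rotation as R
        T[:3,:3]=R.from_quat([x,y,z,w]).as_matrix(); T[:3,3]=s["tool_pos"]; E=T@np.array(m["T_tool_cam"])
    else: E=np.array(m["extrinsics"])
    return p,d,m,E
def ray(u,v,z,m,E):
    d=E[:3,:3]@np.array([(u-m["cx"])/m["fx"],(v-m["cy"])/m["fy"],1]); o=E[:3,3]
    return o+d*(z-o[2])/d[2]
def cloud(d,m,E):
    v,u=np.indices(d.shape); P=np.stack([(u-m["cx"])/m["fx"]*d,(v-m["cy"])/m["fy"]*d,d],-1)
    return P@E[:3,:3].T+E[:3,3]
E
python3 - <<'E'
from h import *
for n in("top","scene"):
    p,d,m,E=grab(n); cv2.imwrite(f"pics/{n}0.png",p[:,:,::-1]); np.savez(f"{n}0.npz",p=p,d=d,E=E); print(n,m["fx"],m["cx"],m["cy"],E.round(3).tolist())
s=r.get_state(); print(s["time"],s["tool_pos"],s["tcp_rot"])
E
```

```text
top 501.9645058266755 277.9222833904928 216.2941675735716 [[-0.006, -0.992, 0.129, 0.406], [-1.0, 0.007, 0.013, 0.128], [-0.013, -0.129, -0.992, 1.29], [0.0, 0.0, 0.0, 1.0]]
scene 512.5772986549439 278.25946778876886 213.16402044398598 [[-0.796, 0.479, -0.37, 1.014], [0.605, 0.619, -0.5, 0.741], [-0.011, -0.622, -0.783, 1.008], [0.0, 0.0, 0.0, 1.0]]
0.1 [0.15020288 0.60621044 0.23061114] [-2.15090425e-05  1.21128123e-01  9.92636626e-01 -7.10974272e-04]
```

View pics/top0.png

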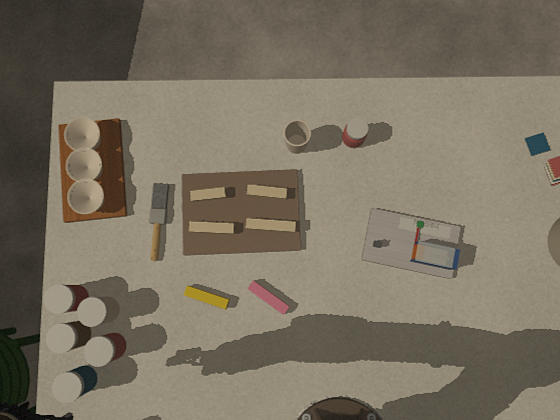

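View pics/scene0.png

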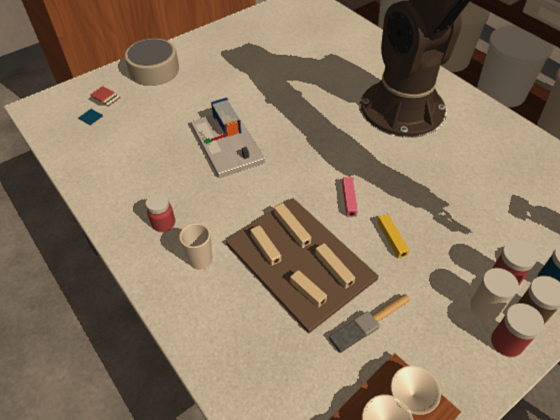

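The top view shows the slab at about (240,212) with four props: (208,194), (267,191), (212,227) and (271,225). The gauge is at (412,242), with its stop at (381,243) and the green band near (420,224). The pink and yellow look-alikes are at (270,297) and (207,297). Next I'll measure these.

```bash
cat > m1.py <<'E'
from h import *
p,d,m,E=grab("top"); h=cv2.cvtColor(p,cv2.COLOR_RGB2HSV).astype(int); H,S,V=h[...,0],h[...,1],h[...,2]
C=cloud(d,m,E); Z=C[...,2]
def info(mask,name,amin=30,z=None):
    c,_=cv2.findContours(mask.astype(np.uint8),0,2)
    for k in c:
        if cv2.contourArea(k)<amin: continue
        q=k[:,0,:]
        P=np.array([ray(u,v,z,m,E)[:2] for u,v in q]).astype(np.float32)
        (cx,cy),(w,l),a=cv2.minAreaRect(P); b=cv2.boxPoints(((cx,cy),(w,l),a))
        e=max([(b[1]-b[0]),(b[2]-b[1])],key=np.linalg.norm)
        print(name,"px",q.mean(0).round(),"c",round(cx,4),round(cy,4),"size",round(w*1e3,1),round(l*1e3,1),"dir",round(np.degrees(np.arctan2(e[1],e[0]))%180,1))
roi=np.zeros(Z.shape,bool); roi[165:260,178:305]=1
info(roi&(Z>.033)&(Z<.06),"prop",30,.044)
roi[:]=0; roi[200:285,355:475]=1
info(roi&(Z>.010)&(Z<.028),"bed",300,.02)
info(roi&(Z>.010),"gaugeall",300,.02)
info(roi&(H>40)&(H<85)&(S>90),"green",3,.024)
print([ (n, p[y,x].tolist(), C[y,x].round(3).tolist()) for n,x,y in(("stop",381,243),("green",420,224),("table",400,320),("slab",240,212),("prop",271,225))])
c=cv2.resize(p[195:285,355:475],None,fx=6,fy=6,interpolation=2); cv2.imwrite("pics/g1.png",c[:,:,::-1])
E
python3 m1.py
```

```text
prop px [210. 229.] c 0.5422 0.312 size 113.0 27.1 dir 86.6
prop px [267. 224.] c 0.5474 0.1646 size 123.2 26.9 dir 85.4
prop px [210. 194.] c 0.6268 0.3219 size 28.0 89.0 dir 96.0
prop px [264. 191.] c 0.632 0.1733 size 99.9 27.9 dir 83.1
bed px [411. 246.] c 0.5016 -0.19 size 230.1 135.6 dir 77.6
gaugeall px [409. 243.] c 0.5008 -0.1937 size 237.8 135.6 dir 77.6
green px [420. 224.] c 0.5489 -0.2149 size 15.1 15.4 dir 177.5
[('stop', [71, 70, 64], [0.5, -0.111, 0.047]), ('green', [50, 103, 55], [0.549, -0.216, 0.022]), ('table', [156, 148, 128], [0.309, -0.161, 0.002]), ('slab', [102, 83, 63], [0.584, 0.241, 0.018]), ('prop', [164, 145, 113], [0.547, 0.161, 0.045])]
```

View pics/g1.png

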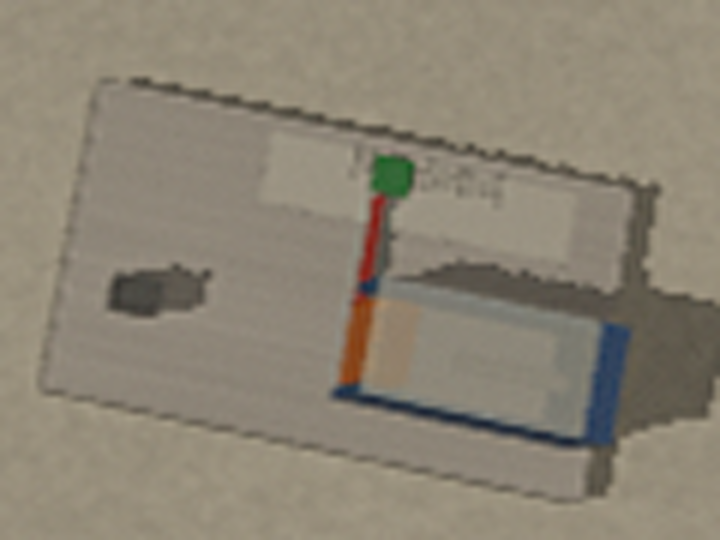

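```bash
cat > m2.py <<'E'
from h import *
t=np.radians(-102.4); gx=np.array([np.cos(t),np.sin(t)]); gy=np.array([-gx[1],gx[0]]); O=np.array([.4962,-.11])
for n,(a,b,c,e) in(("top",(200,285,355,475)),("scene",(90,180,180,270))):
    p,d,m,E=grab(n); p=p[a:b,c:e].astype(float); R,G,B=p[...,0],p[...,1],p[...,2]
    for nm,w,z in(("green",G-np.maximum(R,B),.024),("red",np.where((R>1.5*G)&(abs(G-B)<.25*R),R-np.maximum(G,B),0),.03)):
        w=np.where(w>15,w,0); v,u=np.nonzero(w); P=np.array([ray(x+c,y+a,z,m,E)[:2] for x,y in zip(u,v)])-O
        q=np.stack([P@gx,P@gy],1)*1e3
        k=(q[:,1]>62)&(q[:,1]<84) if nm=="green" else (q[:,1]>26)&(q[:,1]<58)
        q=q[k]; W=w[v,u][k]
        print(n,nm,k.sum(),np.average(q,axis=0,weights=W).round(1),q.min(0).round(1),q.max(0).round(1))
    # stop (dark) mask
E
python3 m2.py
```

```text
top green 43 [90.9 74.5] [82.4 66.4] [99.  82.5]
top red 25 [85.8 42.2] [83.4 28.1] [88.5 56.9]
scene green 27 [88.7 73.9] [80.4 65.4] [96.8 82. ]
scene red 30 [81.9 41.1] [76.3 26.3] [87.7 57. ]
```

The band centre comes out at about 87–91 mm, which suits the 88 prop at (0.627, 0.322). I'll move above it now.

Emit:
{"api": "carry_out", "payload": {"steps": [[[0.07, -0.02, -0.006, 0, 0, 0, 0], [0.07, -0.044, -0.0126, 0, 0, 0, 0], [0.07, -0.044, -0.0126, 0, 0, 0, 0], [0.07, -0.044, -0.0126, 0, 0, 0, 0], [0.07, -0.044, -0.0126, 0, 0, 0, 0], [0.07, -0.044, -0.0126, 0, 0, 0, 0], [0.07, -0.044, -0.0126, 0, 0, 0, 0], [0.07, -0.044, -0.0126, 0, 0, 0, 0], [0.07, -0.044, -0.0126, 0, 0, 0, 0], [0.07, -0.044, -0.0126, 0, 0, 0, 0], [0.07, -0.044, -0.0126, 0, 0, 0, 0], [0.07, -0.044, -0.0126, 0.0, 0, 0, 0], [0.07, -0.024, -0.0066, 0, 0, 0, 0]]]}}

```text
time: 1.55
tool_pos: [0.6299, 0.3288, 0.231]
tcp_rot: [0.001, 0.123, 0.992, -0.001]
ft_force: [0.2, 0.5, 0.1]
grip_width: 0.0702
gripper_force: 0.0
```

Emit:
{"api": "carry_out", "payload": {"steps": [[[0.07, 0, 0, 0, 0, 0, 4], [0.07, 0, 0, 0, 0, 0, 8], [0.07, 0, 0, 0, 0, 0, 8.5], [0.07, 0, 0, 0, 0, 0, 8.5], [0.07, 0, 0, 0, 0, 0, 8.5], [0.07, 0, 0, 0, 0, 0, 8.5], [0.07, 0, 0, 0, 0, 0, 8.5], [0.07, 0, 0, 0, 0, 0, 8.5], [0.07, 0, 0, 0, 0, 0, 7], [0.07, 0, 0, 0, 0, 0, 0]]]}}

```text
time: 2.55
tool_pos: [0.6262, 0.3332, 0.231]
tcp_rot: [0.0, 0.669, 0.743, -0.0]
ft_force: [-0.0, -1.0, -0.1]
grip_width: 0.0699
gripper_force: 0.0
```

```bash
cat > rel.py <<'E'
from h import *
from scipy.spatial.transform import Rotation as R
import sys
def rel(target):
    s=r.get_state(); w,x,y,z=s["tcp_rot"]; M=R.from_quat([x,y,z,w]).as_matrix()
    print("t",round(s["time"],2),"tcp",np.round(s["tool_pos"],4),"xdir",np.degrees(np.arctan2(M[1,0],M[0,0])).round(2),"z",M[:,2].round(3),"F",np.round(s["ft_force"],1),"grip",s["grip_width"],s["gripper_force"])
    print("shift in tool axes",(M.T@(np.array(target)-s["tool_pos"])).round(4))
if len(sys.argv)>3: rel([float(a) for a in sys.argv[1:4]])
E
python3 rel.py .6258 .332 .024
python3 - <<'E'
from h import *
p,d,m,E=grab("wrist"); cv2.imwrite("pics/w1.png",p[:,:,::-1]); C=cloud(d,m,E)
hsv=cv2.cvtColor(p,cv2.COLOR_RGB2HSV)
k=(C[...,2]>.036)&(C[...,2]<.055)&(d>.1)
for c in cv2.findContours(k.astype(np.uint8),0,2)[0]:
    if cv2.contourArea(c)<800: continue
    P=np.array([ray(u,v,.044,m,E)[:2] for u,v in c[:,0]],np.float32); R=cv2.minAreaRect(P); b=cv2.boxPoints(R)
    e=max(b[1]-b[0],b[2]-b[1],key=np.linalg.norm)
    print(c[:,0].mean(0).round(),np.round(R[0],4),np.round(R[1],4),np.degrees(np.arctan2(e[1],e[0]))%180)
E
```

```text
t 2.55 tcp [0.6262 0.3332 0.231 ] xdir 95.99 z [-0. -0. -1.] F [-0.  -1.  -0.1] grip 0.06993659440701526 0.0
shift in tool axes [-0.001  -0.0004  0.207 ]
[266. 320.] [0.634 0.174] [0.1047 0.0266] 83.306335
[189. 328.] [0.5517 0.1645] [0.1283 0.0225] 85.31155
[276. 162.] [0.6287 0.3218] [0.0259 0.0885] 96.00751
[189. 191.] [0.5446 0.3115] [0.1128 0.0271] 86.9263
```

View pics/w1.png

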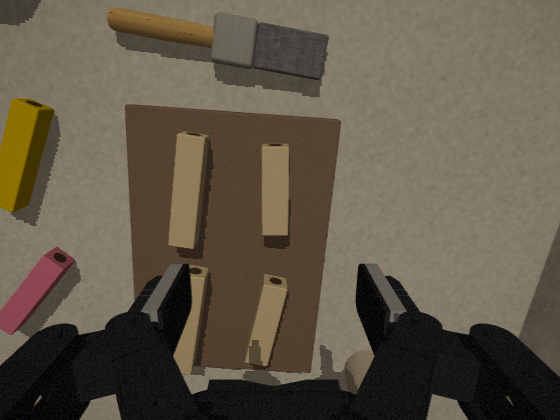

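The wrist view shows the 88 prop at (276,162). It measures 88.5 mm at 96°, so the identification holds. I'll descend and grip.

Emit:
{"api": "carry_out", "payload": {"steps": [[[0.06, -0.001, 0.001, 0.03, 0, 0, 0], [0.06, 0, 0, 0.045, 0, 0, 0], [0.06, 0, 0, 0.045, 0, 0, 0], [0.06, 0, 0, 0.04, 0, 0, 0], [0.06, 0, 0, 0.025, 0, 0, 0], [0.06, 0, 0, 0.015, 0, 0, 0], [0.06, 0, 0, 0.008, 0, 0, 0], [0.06, 0, 0, 0, 0, 0, 0], [0.0, 0, 0, 0, 0, 0, 0], [0.0, 0, 0, 0, 0, 0, 0], [0.0, 0, 0, 0, 0, 0, 0], [0.0, 0, 0, 0, 0, 0, 0], [0.0, 0, 0, 0, 0, 0, 0]]]}}

```text
time: 3.9
tool_pos: [0.6286, 0.3326, 0.0251]
tcp_rot: [0.0, 0.668, 0.744, 0.001]
ft_force: [0.3, -0.9, 5.9]
grip_width: 0.0249
gripper_force: 60.3
```

Emit:
{"api": "carry_out", "payload": {"steps": [[[0.0, 0, 0, -0.01, 0, 0, 0], [0.0, 0, 0, -0.03, 0, 0, 0], [0.0, 0, 0, -0.045, 0, 0, 0], [0.0, 0, 0, -0.045, 0, 0, 0], [0.0, 0, 0, -0.03, 0, 0, 6], [0.0, 0, 0, 0, 0, 0, 6.4], [0.0, 0, 0, 0, 0, 0, 6], [0.0, 0, 0, 0, 0, 0, 0]]]}}

```text
time: 4.7
tool_pos: [0.6272, 0.3323, 0.1841]
tcp_rot: [-0.0, 0.779, 0.627, 0.0]
ft_force: [0.2, -0.2, -1.4]
grip_width: 0.0249
gripper_force: 59.2
```

Emit:
{"api": "carry_out", "payload": {"steps": [[[0.0, -0.025, -0.002, 0, 0, 0, 0], [0.0, -0.0446, -0.0031, 0, 0, 0, 0], [0.0, -0.0446, -0.0031, 0, 0, 0, 0], [0.0, -0.0446, -0.0031, 0, 0, 0, 0], [0.0, -0.0446, -0.0031, 0, 0, 0, 0], [0.0, -0.0446, -0.0031, 0, 0, 0, 0], [0.0, -0.0446, -0.0031, 0, 0, 0, 0], [0.0, -0.0446, -0.0031, 0, 0, 0, 0], [0.0, -0.0446, -0.0031, 0, 0, 0, 0], [0.0, -0.0446, -0.0031, 0, 0, 0, 0], [0.0, -0.0446, -0.0031, 0, 0, 0, 0], [0.0, -0.02, -0.001, 0, 0, 0, 0], [0.0, 0, 0, 0, 0, 0, 0]]]}}

```text
time: 6.0
tool_pos: [0.4881, -0.1443, 0.1839]
tcp_rot: [0.001, 0.78, 0.626, -0.0]
ft_force: [0.0, 0.3, -1.4]
grip_width: 0.0245
gripper_force: 59.3
```

```bash
python3 rel.py .4898 -.1393 .1
python3 - <<'E'
from h import *
p,d,m,E=grab("wrist"); cv2.imwrite("pics/w2.png",p[:,:,::-1]); np.savez("w2.npz",p=p,d=d,E=E)
E
```

```text
t 6.0 tcp [ 0.4881 -0.1443  0.1839] xdir 77.53 z [ 0.    -0.001 -1.   ] F [ 0.   0.3 -1.4] grip 0.024479564779554285 59.25529718399048
shift in tool axes [0.0053 0.0005 0.0839]
```

View pics/w2.png

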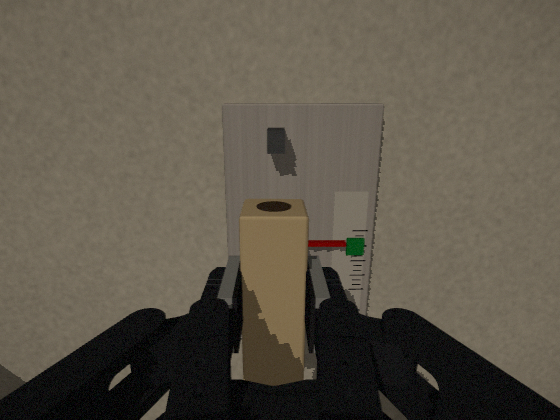

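The wrist view shows the prop held straight, with its heel end at rows 200–215. The stop is at (276,140), the pointer at (325,244), the green band at (355,246), and the bed's back edge at row 103. Now to turn those into positions.

```bash
cat > m3.py <<'E'
from h import *
f=np.load("w2.npz"); p,d,E=f["p"],f["d"],f["E"]; m=optics.camera_model("wrist")
t=np.radians(-102.4); gx=np.array([np.cos(t),np.sin(t)]); gy=np.array([-gx[1],gx[0]]); O=np.array([.4962,-.11])
T=np.array([.4881,-.1443])
def g(u,v,z): P=ray(u,v,z,m,E)[:2]-O; return (np.array([P@gx,P@gy])*1e3).round(1)
Z=cloud(d,m,E)[...,2]
print("TCP",(np.array([(T-O)@gx,(T-O)@gy])*1e3).round(1))
k=(Z>.012)&(Z<.028); k[:95]=0; k[190:]=0; k[:,:200]=0;k[:,410:]=0
v,u=np.nonzero(k); 
row=[u[v==y] for y in range(110,185)]
for y in(112,150,175): w=u[v==y]; print("bed edges row",y,g(w.min()-.5,y,.02),g(w.max()+.5,y,.02))
for x in(235,260,340,370): w=v[u==x]; print("bed back",g(x,w.min()-.5,.02))
k=(Z>.038)&(Z<.056); k[:100]=0;k[180:]=0; k[:,:250]=0;k[:,310:]=0; v,u=np.nonzero(k); print("stop top px",u.min(),u.max(),v.min(),v.max(),"back",g(u.mean(),v.min()-.5,.046),"face",g(u.mean(),v.max()+.5,.046),"y",g(u.min()-.5,v.mean(),.046),g(u.max()+.5,v.mean(),.046))
R,G,B=[p[...,i].astype(float) for i in range(3)]
for n,k,z in(("green",(G>1.5*R)&(G>1.3*B)&(G>60),.024),("red",(R>2*G)&(R>80),.03)):
    k[:200]=0;k[290:]=0; v,u=np.nonzero(k); print(n,u.min(),u.max(),v.min(),v.max(),g(u.mean(),v.mean(),z),"x",g(u.mean(),v.min()-.5,z),g(u.mean(),v.max()+.5,z))
print("depth on heel/top",[(y,(cloud(d,m,E)[y,250]-np.r_[T,.1839]).round(4).tolist()) for y in(203,210,213,217,222,240,270)])
# prop side edges
for y in (220,240,260): w=np.nonzero((Z[y,:]>.16)&(R[y]>90))[0]; w=w[(w>220)&(w<330)]; print("prop y edges",y,g(w.min()-.5,y,.206),g(w.max()+.5,y,.206))
E
python3 m3.py
```

```text
TCP [35.2 -0.5]
bed edges row 112 [-27.5 -43.3] [-27.4  91.5]
bed edges row 150 [  4.  -42.9] [ 4.1 90.8]
bed edges row 175 [ 25.8 -43. ] [26. 91.]
bed back [-34.3 -31.9]
bed back [-34.3 -11.2]
bed back [-35.   54.8]
bed back [-35.   79.6]
stop top px 267 284 129 153 back [-16.1   1.4] face [3.2 1.5] y [-6.3 -5.6] [-6.3  8.4]
green 346 363 238 254 [91.6 74.7] x [83.1 74.1] [100.   75.2]
red 308 345 240 246 [86.  47.5] x [82.6 47.4] [89.4 47.6]
depth on heel/top [(203, [-0.0024, 0.0336, 0.0016]), (210, [-0.0017, 0.0338, 0.0124]), (213, [-0.0016, 0.0334, 0.0149]), (217, [-0.0015, 0.0331, 0.0189]), (222, [-0.0016, 0.0319, 0.021]), (240, [-0.0034, 0.0247, 0.02]), (270, [-0.0064, 0.0126, 0.0197])]
prop y edges 220 [  3.3 -13. ] [ 3.3 12.1]
prop y edges 240 [ 11.  -12.9] [11.  11.9]
prop y edges 260 [ 18.9 -13.1] [19.  11.8]
```

In the wrist-camera frame the band centre is at 88.5 mm, so it is prop 88. I'll shift back, descend, and tilt the nose down.

Emit:
{"api": "carry_out", "payload": {"steps": [[[0.0, 0.017, 0.002, 0.02, 0, 0, 0], [0.0, 0, 0, 0.04, 0, 0, 0], [0.0, 0, 0, 0.035, 0, 0, 0], [0.0, 0, 0, 0.02, 0, 0, 0], [0.0, 0, 0, 0.011, 0, 0, 0], [0.0, 0, 0, 0, 0, 5, 0], [0.0, 0, 0, 0, 0, 5, 0], [0.0, 0, 0, 0, 0, 5, 0], [0.0, 0, 0, 0, 0, 0, 0]]]}}

```text
time: 6.95
tool_pos: [0.4952, -0.1277, 0.0578]
tcp_rot: [-0.081, 0.774, 0.62, 0.102]
ft_force: [0.5, -0.5, -1.4]
grip_width: 0.0245
gripper_force: 59.2
```

```bash
cat > gs.py <<'E'
from rel import *
# gauge-frame TCP with corrected origin
t=np.radians(-102.4); gx=np.array([np.cos(t),np.sin(t)]); gy=np.array([-gx[1],gx[0]]); O=np.array([.4962,-.11])+.003*gx+.0014*gy
s=r.get_state(); P=s["tool_pos"][:2]-O; rel(s["tool_pos"]); print("gauge X,Y,H",(np.r_[P@gx,P@gy,s["tool_pos"][2]-.02]*1e3).round(1))
E
python3 gs.py
python3 - <<'E'
from h import *
p,d,m,E=grab("scene"); c=cv2.resize(p[70:190,160:300],None,fx=5,fy=5,interpolation=2); cv2.imwrite("pics/s2.png",c[:,:,::-1])
E
```

```text
t 6.95 tcp [ 0.4952 -0.1277  0.0578] xdir 77.42 z [ 0.058  0.253 -0.966] F [ 0.5 -0.5 -1.4] grip 0.024485300343759727 59.23792898654938
shift in tool axes [0. 0. 0.]
gauge X,Y,H [14.5  1.4 37.8]
```

View pics/s2.png

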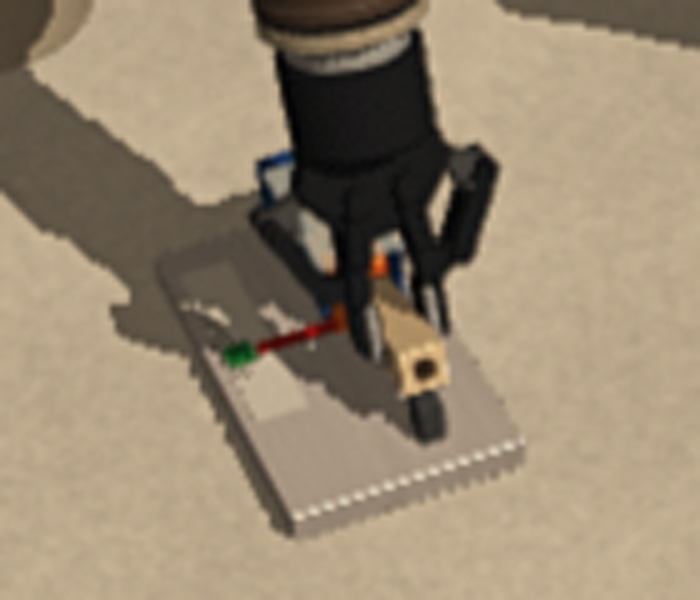

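The scene crop shows the prop tilted nose-down in front of the tunnel mouth, heel above the dark stop at about (425,415). I'll advance against the jaw.

Emit:
{"api": "carry_out", "payload": {"steps": [[[0.0, -0.006, -0.001, 0, 0, 0, 0], [0.0, -0.006, 0, 0, 0, 0, 0], [0.0, -0.006, 0, 0, 0, 0, 0], [0.0, -0.0055, 0, 0, 0, 0, 0], [0.0, 0, 0, 0, 0, 0, 0]]]}}

```text
time: 7.5
tool_pos: [0.4896, -0.1459, 0.0512]
tcp_rot: [-0.082, 0.772, 0.622, 0.102]
ft_force: [1.1, 2.9, 0.4]
grip_width: 0.0247
gripper_force: 59.5
```

```bash
python3 gs.py; python3 m2.py
```

```text
t 7.5 tcp [ 0.4896 -0.1459  0.0512] xdir 77.73 z [ 0.055  0.253 -0.966] F [1.1 2.9 0.4] grip 0.02472841157518789 59.45016860961914
shift in tool axes [0. 0. 0.]
gauge X,Y,H [33.5 -0.2 31.2]Traceback (most recent call last):
  File "m2.py", line 6, in <module>
    w=np.where(w>15,w,0); v,u=np.nonzero(w); P=np.array([ray(x+c,y+a,z,m,E)[:2] for x,y in zip(u,v)])-O
                                               ~~~~~~~~~~~~~~~~~~~~~~~~~~~~~~~~~~~~~~~~~~~~~~~~~~~~~~^~
ValueError: operands could not be broadcast together with shapes (0,) (2,)
```

Emit:
{"api": "carry_out", "payload": {"steps": [[[0.0, -0.003, 0, -0.0007, 0, 0, 0], [0.0, -0.002, 0, -0.0006, 0, 0, 0], [0.0, 0, 0, 0, 0, 0, 0], [0.0, 0, 0, 0, 0, 0, 0]]]}}

```text
time: 7.95
tool_pos: [0.4885, -0.1505, 0.0513]
tcp_rot: [-0.082, 0.772, 0.622, 0.102]
ft_force: [1.6, 6.3, -1.1]
grip_width: 0.0248
gripper_force: 59.3
```

```bash
python3 gs.py
python3 - <<'E'
from h import *
p,d,m,E=grab("wrist"); cv2.imwrite("pics/w3.png",p[:,:,::-1]); np.savez("w3.npz",p=p,d=d,E=E)
E
```

```text
t 7.95 tcp [ 0.4885 -0.1505  0.0513] xdir 77.73 z [ 0.055  0.254 -0.966] F [ 1.6  6.3 -1.1] grip 0.024832530381964472 59.33725118637085
shift in tool axes [0. 0. 0.]
gauge X,Y,H [38.2 -0.2 31.3]
```

View pics/w3.png

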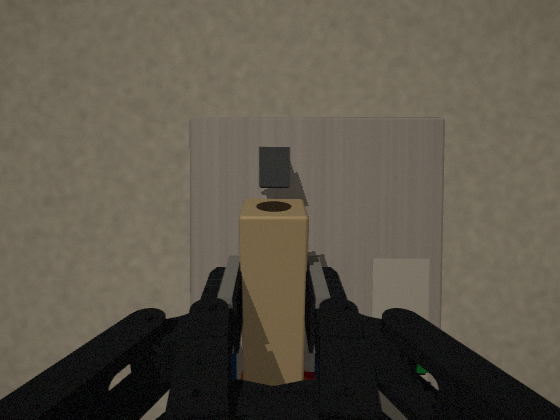

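```bash
python3 - <<'E'
from h import *
f=np.load("w3.npz"); d,E=f["d"],f["E"]; m=optics.camera_model("wrist")
t=np.radians(-102.4); gx=np.array([np.cos(t),np.sin(t)]); gy=np.array([-gx[1],gx[0]]); O=np.array([.4962,-.11])+.003*gx+.0014*gy
C=cloud(d,m,E); G=lambda P:np.r_[(P[:2]-O)@gx,(P[:2]-O)@gy,P[2]-.02]*1e3
for v in list(range(180,196,2))+list(range(196,222,2)): print(v,G(C[v,275]).round(1),G(C[v,250]).round(1))
for u,v,z in((275,187.5,.046),(275,199.5,.054)): print(G(ray(u,v,z,m,E)).round(1))
for x in(205,235,360,430): 
    w=np.nonzero((C[:,x,2]>.012)&(d[:,x]>0))[0]; print("back",G(ray(x,w.min()-.5,.02,m,E)).round(1))
E
```

```text
180 [-2.8  0.4 27.3] [ -3.9 -12.6   0.9]
182 [-1.9  0.4 27.4] [ -2.9 -12.6   0.4]
184 [-1.   0.4 26.4] [ -1.8 -12.6   1.4]
186 [-0.2  0.4 25.6] [ -0.8 -12.7  -0.2]
188 [ 0.2  0.6 -0.1] [  0.3 -12.6   0.6]
190 [1.3 0.6 0.2] [  1.3 -12.6   0.1]
192 [2.3 0.6 0.9] [  2.4 -12.6   1.3]
194 [3.4 0.6 0.6] [  3.4 -12.6   0.5]
196 [4.4 0.6 0.9] [  4.5 -12.6   0.8]
198 [5.5 0.6 0.4] [  5.5 -12.6   1.2]
200 [ 6.1  0.4 36.5] [  6.1 -10.2  37.8]
202 [ 6.8  0.3 42.8] [  6.9 -10.1  39.6]
204 [ 7.6  0.3 44. ] [ 7.7 -9.9 42.1]
206 [ 8.3  0.3 47. ] [ 8.4 -9.7 45.9]
208 [ 9.1  0.3 49.5] [ 9.1 -9.5 48.4]
210 [ 9.7  0.3 51.9] [ 9.8 -9.4 50.6]
212 [10.5  0.3 52.6] [10.5 -9.2 52.9]
214 [11.   0.3 56.4] [11.  -9.  56.9]
216 [11.7  0.3 57.6] [11.7 -8.9 57.9]
218 [12.4  0.3 59.1] [12.4 -8.9 58.8]
220 [13.1  0.3 58.3] [13.1 -8.8 59. ]
[ 0.5  0.4 26. ]
[ 5.9  0.4 34. ]
back [-37.1 -36.3  -0. ]
back [-37.2 -20.5  -0. ]
back [-37.4  45.1  -0. ]
back [-37.   81.8  -0. ]
```

Emit:
{"api": "carry_out", "payload": {"steps": [[[0.0, -0.001, 0, 0.0039, 0, 0, 0], [0.0, -0.001, 0, 0.0039, 0, 0, 0], [0.0, -0.001, 0, 0.0039, 0, -5, 0], [0.0, -0.0007, 0, 0.0039, 0, -5, 0], [0.0, -0.0003, 0, 0.004, 0, -5, 0], [0.0, 0, 0, 0.002, 0, 0, 0], [0.0, 0, 0, 0.002, 0, 0, 0], [0.0, 0, 0, 0, 0, 0, 0]]]}}

```text
time: 8.8
tool_pos: [0.489, -0.1496, 0.0271]
tcp_rot: [-0.0, 0.778, 0.628, 0.001]
ft_force: [1.8, 4.7, -1.7]
grip_width: 0.0245
gripper_force: 59.7
```

```bash
python3 gs.py
python3 - <<'E'
from h import *
p,d,m,E=grab("wrist"); cv2.imwrite("pics/w4.png",p[:,:,::-1])
t=np.radians(-102.4); gx=np.array([np.cos(t),np.sin(t)]); gy=np.array([-gx[1],gx[0]]); O=np.array([.4962,-.11])+.003*gx+.0014*gy
C=cloud(d,m,E); G=lambda P:np.r_[(P[:2]-O)@gx,(P[:2]-O)@gy,P[2]-.02]*1e3
for v in range(170,226,3): print(v,G(C[v,275]).round(1),G(C[v,250]).round(1))
E
```

```text
t 8.8 tcp [ 0.489  -0.1496  0.0271] xdir 77.8 z [ 0.001  0.001 -1.   ] F [ 1.8  4.7 -1.7] grip 0.024548736799863292 59.71882224082947
shift in tool axes [0. 0. 0.]
gauge X,Y,H [37.2  0.1  7.1]
170 [-12.3   0.4  26.4] [ -7.4 -10.    1.2]
173 [-11.6   0.4  28. ] [ -5.9 -10.1   0.1]
176 [-10.1   0.4  26.1] [ -4.7 -10.1   0.4]
179 [-9.2  0.4 26.8] [ -3.3 -10.1  -0. ]
182 [-8.1  0.4 27. ] [ -2.  -10.2  -0. ]
185 [-7.1  0.4 27. ] [ -0.7 -10.2   0.1]
188 [-5.7  0.4 26. ] [  0.5 -10.1   0.7]
191 [-4.6  0.4 26.1] [  2.  -10.2   0.2]
194 [-3.6  0.5 26.4] [  3.2 -10.2   0.8]
197 [-2.4  0.5 26.2] [  4.8 -10.3  -0.3]
200 [-1.5  0.5 26.7] [ 4.6 -9.9  5.1]
203 [-0.2  0.5 26.2] [ 4.6 -9.7  9.9]
206 [ 4.3  0.6 15. ] [ 4.6 -9.4 14. ]
209 [ 4.3  0.5 19. ] [ 4.9 -9.2 17.2]
212 [ 4.9  0.5 21.1] [ 4.6 -8.9 22.1]
215 [ 4.6  0.5 25.5] [ 4.8 -8.7 24.9]
218 [ 5.6  0.5 26.1] [ 5.6 -8.7 26.2]
221 [ 6.3  0.5 27.4] [ 6.4 -8.6 27.1]
224 [ 7.7  0.5 26.8] [ 7.8 -8.7 26.6]
```

View pics/w4.png

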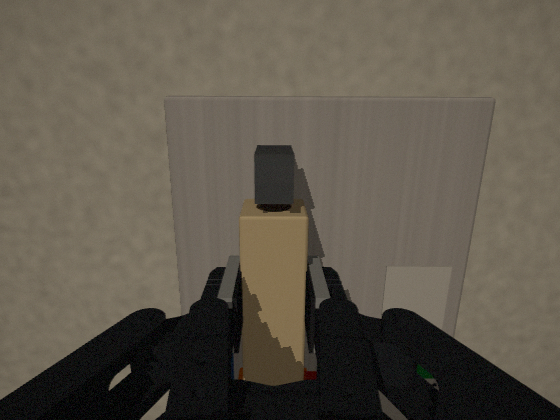

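The prop now lies level on the bed, its heel (row 205) about 4.5 mm ahead of the stop face. I'll back it onto the stop, release it gently and rise.

Emit:
{"api": "carry_out", "payload": {"steps": [[[0.0, 0.001, 0, 0.0005, 0, 0, 0], [0.0, 0.0015, 0, 0, 0, 0, 0], [0.0, 0.0015, 0, 0, 0, 0, 0], [0.0, 0, 0, 0, 0, 0, 0], [0.0, 0, 0, 0, 0, 0, 0], [0.035, 0, 0, 0, 0, 0, 0], [0.05, 0, 0, 0, 0, 0, 0], [0.05, 0, 0, 0, 0, 0, 0], [0.05, 0, 0, 0, 0, 0, 0]]]}}

```text
time: 9.75
tool_pos: [0.489, -0.1473, 0.0265]
tcp_rot: [-0.0, 0.779, 0.627, -0.0]
ft_force: [-1.5, -0.2, 0.8]
grip_width: 0.0499
gripper_force: 0.0
```

Emit:
{"api": "carry_out", "payload": {"steps": [[[0.05, 0, 0, -0.01, 0, 0, 0], [0.05, 0, 0, -0.03, 0, 0, 0], [0.05, 0.01, 0, -0.045, 0, 0, 0], [0.05, 0.03, 0, -0.045, 0, 0, 0], [0.05, 0.045, 0, -0.03, 0, 0, 0], [0.05, 0.045, 0, 0, 0, 0, 0], [0.05, 0.03, 0, 0, 0, 0, 0], [0.05, 0, 0, 0, 0, 0, 0]]]}}

```text
time: 10.55
tool_pos: [0.5228, 0.009, 0.1816]
tcp_rot: [-0.001, 0.777, 0.63, 0.001]
ft_force: [1.1, -0.1, 0.5]
grip_width: 0.0499
gripper_force: 0.0
```

```bash
python3 gs.py; sed -i 's/^    # stop.*//' m2.py; python3 m2.py; python3 - <<'E'
from h import *
a=[]
p,d,m,E=grab("top"); a.append(cv2.resize(p[195:285,355:475],(640,480),interpolation=2)[::1])
p,d,m,E=grab("scene"); b=cv2.resize(p[80:190,170:280],(480,480),interpolation=2)
c=np.hstack([a[0],b]); c=cv2.resize(c,(800,343),interpolation=cv2.INTER_AREA); cv2.imwrite("pics/f1.png",c[:,:,::-1])
E
```

```text
t 10.55 tcp [0.5228 0.009  0.1816] xdir 78.11 z [ 0.001  0.002 -1.   ] F [ 1.1 -0.1  0.5] grip 0.04992837410802187 0.0
shift in tool axes [0. 0. 0.]
gauge X,Y,H [-125.    -1.   161.6]
top green 37 [90.6 74.4] [82.9 66.9] [98.1 81.5]
top red 21 [91.4 46.3] [89.2 31.6] [93.8 58. ]
scene green 22 [88.7 73.9] [80.6 66.8] [96.8 80.7]
scene red 32 [87.5 43.3] [80.9 26.3] [93.3 57.8]
```

View pics/f1.png

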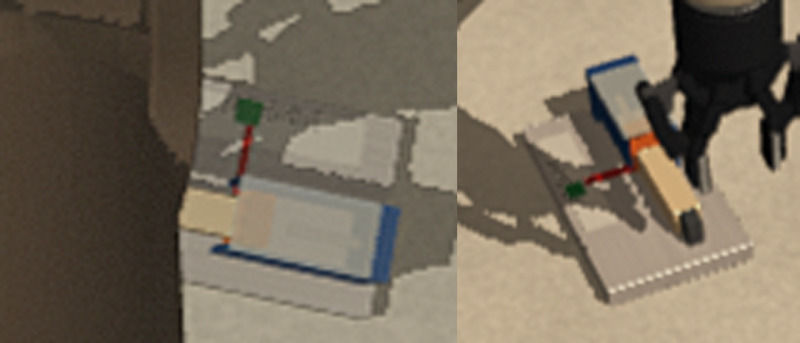

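The prop lies flat between the stop and the jaw. The pointer has moved about 5.6 mm (6 expected) and stands mid-band, and the band hasn't moved. I'll hand in.

```bash
python3 -c "
from cell import r
print(r.hand_in())"
```

```text
the job is handed in; nothing more can be done
None
```

The 88 mm prop lies flat on the gauge between the heel stop and the sprung jaw, with the red pointer about mid-band and the green band unmoved; the job was handed in at about 11 s, and no verdict was returned.

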